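# Put the analyser's bottles back in their own drip trays

### The arm

A 6-joint arm with a two-finger parallel gripper is mounted at the origin on the work surface. World frame = base frame: x ahead of the robot, y to its left, z up, the work surface at z = 0. Lengths are in mm, angles in rad, forces in N, time in s.
With the tool pointing down it reaches from about 275 to 750 mm from the base axis. Payload 10.2 kg.
Tool frame: the origin (TCP) lies where the fingers leave the gripper's body, on its centre line; the fingertips stand 73 mm ahead of it and the grasp point (between the pads) lies 54 mm ahead of it (ctrl.tip_extent is the z of the fingertips in the tool frame, in mm); z points along the fingers, y is the line along which they close (so a half turn about z gives the same grasp; the last joint's range is limited). The gripper opens to 85 mm and grips with 20 to 120 N. Pads are 22 mm wide; open, the fingers measure 114 mm over their backs; the gripper's body (76 mm by 85 mm) begins 54 mm behind the grasp point. The pads swing forward as they close: fully open they stand 13 mm farther back than shut.
Start: joints at [1.067, 0.313, 1.498, -0, 1.331, -0.223], TCP at [145.503, 504.441, 303.894] pointing down, gripper open.
Joint ranges: [-2.94, 2.94], [-0.97, 2.17], [0.19, 2.56], [-1.23, 4.37], [0.02, 3.11], [-2.88, 2.88]. Speed limits (rad/s): [2.39, 2.39, 3.01, 3.14, 3.14, 3.14].

### API

Orientations are given as a unit quaternion [w, x, y, z].
In Python, from rig import readout, cams, order, ctrl gives the robot as it stands.
- The arm moves only by the shell command python3 -m handwheel 'ROWS' [OPENING] [FORCE]. ROWS is a JSON list that holds a single list of rows (three levels of brackets), with 1 to 8 rows, each of 6 numbers: dx, dy, dz in fractions of the full range, 1 being 1000 mm, then a rotation vector rx, ry, rz in shares of 4 rad (1.0 is 4 rad); each row is the pose to reach, as a shift and turn from the pose commanded when the command began, along the tool's axes at that moment; what a row does not reach only later rows make up. A row lasts 1/10 s, in which the tool goes at most 50 mm and 0.15 rad, less where a joint would pass 70% of its speed; a pose out of reach is approached as far as the arm can. OPENING is the opening from 0.0 (shut) to 1.0 (fully open), set as the command begins (- or left out keeps the last). The fingers move at their own pace and stop on an object; FORCE is the grip in N (left out, the last holds). Time passes only in rows, so rows that do not move let the fingers close. It prints the time, the measured TCP pose, the force, the opening and the grip force at its end. Input that does not fit is refused with a message, and nothing moves.
- readout.sense(): the state, without advancing time (a new reading comes with each control period).
- cams.capture(name): name is "side" or "top"; returns (picture, depth): 480x640x3 uint8, red, green, blue; 480x640 float32, mm along the optical axis (not along the pixel's ray), 0 where there is no reading.
- cams.calibration(name): a dict with "fx", "fy", "cx", "cy" (pixels), "position" and "attitude" of the camera in the world. Camera axes: x right, y down, z forward; pixel columns grow to the right and rows downward; lengths in mm; the calibration is good to about 2 mm. A picture is of the moment at which its call begins. calibration takes no time and is no camera call.
- order.finish_job(): hands the job in; it is judged then, once.
Trained networks look in the newest picture that a camera, given by its name, has taken for a name from the list of things; names that differ only in an ending like _2 or _b are one class to them, and where a whole thing is asked for, a point or a joint stands for the part that bears it (a point fixed in the world has none). Each returns a list of dicts, best first, with "p" (0 to 1); they miss things now and then, are a little off and sometimes report something else, mostly with a low value. They report only what shows in the picture. A call takes as long as a camera call. They do not tell look-alikes from the thing itself.
- cams.trace(target, camera): "pixels" (480x640 bool, what is visible of it) and "bbox" ([left, top, right, bottom] in pixels, round what is visible of it).
- cams.spot_point(target, camera): "uv" ([column, row] in pixels: a listed point, or the origin of a listed thing).
The state is a dict: "time_s": time; "joints": joint angles; "dq": joint speeds; "tau": joint torques, N m; "eef_pos": TCP position; "ee_rot": TCP orientation; "force": force on the tool from outside, world axes, zero at the start; "wrist_torque": the same for the moment, N m; "grip_width": opening from 0.0 (shut) to 1.0 (fully open); "grip_force": force on a finger pad.
Only numpy, scipy, OpenCV 4.12 (cv2) and the standard library are available. Lean on these libraries where they do the work, as an engineer would, in place of code of your own. Each camera call takes 0.05 s, during which the arm holds its last target. There are 200 camera calls.

### The job

The three reagent bottles have each been put back in another bottle's drip tray. Move each to the tray of its own outline (round bottle in the round tray, square in the square, oblong in the oblong with its long sides along the tray), upright and in the middle of the tray, and let go. The trays hold one bottle each, so first park one on the empty black pad; never stand a bottle on the bare bench, drop it or knock it over, and leave the tube rack, specimen pot and timer where they are.

Things in the scene. Friction and masses are not known exactly. Their poses are not given: they have to be found in the camera images.
- round_bottle: round bottle of white plastic, about 0.15 to 0.31 kg: body 58 mm diameter with straight sides from its underside to 65 mm up, then a shoulder and a grey 34 mm screw cap, 104 mm high in all. Loose. Origin: centre of its underside, z up.
- square_bottle: square bottle of white plastic, about 0.15 to 0.31 kg: body 52 x 52 mm with straight sides up to 70 mm, then a grey 38 mm round screw cap, 92 mm high in all. Loose. Origin: centre of its underside, z up. x and y square to its sides.
- oblong_bottle: oblong bottle of white plastic, about 0.17 to 0.34 kg: body 84 mm long (along its x) and 40 mm wide (along its y), straight sides up to 68 mm, then a grey 28 mm round screw cap, 92 mm high in all. Loose. Origin: centre of its underside, z up.
- round_tray: round drip tray of grey plastic, 122 mm outer diameter, 5 mm wall, rim 18 mm above the bench, inner floor 112 mm across and 10 mm above the bench. Fixed to the bench. Origin: centre of its underside, on the bench, z up.
- square_tray: square drip tray of grey plastic, 110 x 110 mm outside, 5 mm wall, rim 18 mm above the bench, inner floor 100 x 100 mm and 10 mm above the bench. Fixed to the bench. Origin: centre of its underside, on the bench, z up. x and y square to its sides.
- oblong_tray: oblong drip tray of grey plastic, 134 mm long (along its x) and 86 mm wide (along its y) outside, 5 mm wall, rim 18 mm above the bench, inner floor 124 x 76 mm and 10 mm above the bench. Fixed to the bench. Origin: centre of its underside, on the bench, z up.
- pad: the parking pad: flat black rubber pad without a rim, 104 x 104 mm, its top 10 mm above the bench; empty at the start. Fixed to the bench. Origin: centre of its underside, on the bench, z up.
- tube_rack: bystander: white rack, 50 x 130 mm, with red-capped sample tubes, 86 mm high. Loose. Origin: centre of its underside.
- specimen_pot: bystander: clear specimen pot with a red lid, 64 mm diameter, 59 mm high. Loose. Origin: centre of its underside.
- timer: bystander: black bench timer lying flat, 70 x 70 mm, 18 mm thick. Loose. Origin: centre of its underside.
There are look-alikes about, which are no part of the job. Of the things that look like the pad, take the one that is farthest to the robot's left at the start.

How it is judged (in metres and radians):
On the way:
1. one of the bottles has been stood on the black pad and let go (((horizontal distance between round_bottle and pad below 0.04 m and height (world z) of round_bottle between 0.006 and 0.014 m and angle between round_bottle's own z axis and vertical below 0.1 rad and linear speed of round_bottle below 0.02 m/s and contact force between round_bottle and the fingers below 0.05 N) or (horizontal distance between square_bottle and pad below 0.04 m and height (world z) of square_bottle between 0.006 and 0.014 m and angle between square_bottle's own z axis and vertical below 0.1 rad and linear speed of square_bottle below 0.02 m/s and contact force between square_bottle and the fingers below 0.05 N) or (horizontal distance between oblong_bottle and pad below 0.04 m and height (world z) of oblong_bottle between 0.006 and 0.014 m and angle between oblong_bottle's own z axis and vertical below 0.1 rad and linear speed of oblong_bottle below 0.02 m/s and contact force between oblong_bottle and the fingers below 0.05 N))), for 0.2 s.
At the end, for the whole second after the job is handed in: Each bottle stands upright (within 0.1 rad) on the floor of the tray of its own outline, its centre within 14 mm of the tray's centre, the oblong bottle's long axis within 0.22 rad of the tray's; all released and at rest (horizontal distance between round_bottle and round_tray below 0.014 m and height (world z) of round_bottle between 0.006 and 0.014 m and angle between each of round_bottle, square_bottle, oblong_bottle's own z axis and vertical below 0.1 rad and linear speed of each of round_bottle, square_bottle, oblong_bottle below 0.02 m/s and contact force between each of round_bottle, square_bottle, oblong_bottle and the fingers below 0.05 N and horizontal distance between square_bottle and square_tray below 0.014 m and height (world z) of square_bottle between 0.006 and 0.014 m and horizontal distance between oblong_bottle and oblong_tray below 0.014 m and height (world z) of oblong_bottle between 0.006 and 0.014 m and angle between the x axis of oblong_bottle and the x axis of oblong_tray, either way round below 0.22 rad); the robot touches nothing.
It fails at once if a bottle stands on the bare bench (height (world z) of any of round_bottle, square_bottle, oblong_bottle below 0.004 m).
It fails at once if a bottle is tipped by more than 0.6 rad (angle between any of round_bottle, square_bottle, oblong_bottle's own z axis and vertical above 0.6 rad).
It fails at once if a bottle is dropped (it moves faster than 0.5 m/s while no finger touches it) ((linear speed of round_bottle above 0.5 m/s and contact force between round_bottle and the fingers below 0.05 N) or (linear speed of square_bottle above 0.5 m/s and contact force between square_bottle and the fingers below 0.05 N) or (linear speed of oblong_bottle above 0.5 m/s and contact force between oblong_bottle and the fingers below 0.05 N)).
It fails at once if a bystander is moved by more than 20 mm (distance of any of tube_rack, specimen_pot, timer from where it was at the start of the episode above 0.02 m).
It also fails if it takes over 112 s, if anything falls off the work surface, if the arm or the gripper's body presses on something with over 40 N, if the wrist force passes 120 N, or if a joint passes its speed limit or range.

## Working session

There is one attempt and no reset: what is moved stays moved. The work goes in short steps, Python scripts to look and compute and a shell command to move; the robot and the scene stay as the last step left them, time stands still between calls to the robot, and variables do not carry over. Pictures are saved under pics/ and viewed, at most 14 in all, crops included, and the job is handed in when it is done.

```bash
mkdir -p pics
cat > h.py <<'E'
import numpy as np, cv2
from scipy.spatial.transform import Rotation as R
from rig import readout, cams, order, ctrl
def q2R(q): return R.from_quat([q[1],q[2],q[3],q[0]])
def world(cam,depth,mask=None):
    c=cams.calibration(cam); v,u=np.nonzero((depth>0) if mask is None else (mask&(depth>0)))
    d=depth[v,u]; P=np.c_[(u-c['cx'])/c['fx']*d,(v-c['cy'])/c['fy']*d,d]
    A=np.array(c['attitude']); r=q2R(A) if A.size==4 else R.from_matrix(A)
    return r.apply(P)+np.array(c['position'])
def save(name,img): cv2.imwrite('pics/'+name,cv2.cvtColor(img,cv2.COLOR_RGB2BGR))
E
python3 - <<'E'
from h import *
for c in ('top','side'):
    print(c,cams.calibration(c)); im,d=cams.capture(c); save(c+'0.png',im); np.save(c+'.npy',d)
    for n in 'round_bottle square_bottle oblong_bottle round_tray square_tray oblong_tray pad tube_rack specimen_pot timer'.split():
        for t in cams.trace(n,c):
            P=world(c,d,t['pixels']); 
            if t['p']<.2 or len(P)<20: continue
            top=P[P[:,2]>np.percentile(P[:,2],95)-6] 
            print(n,round(t['p'],2),t['bbox'],'med',np.median(P,0).round(),'min',np.percentile(P,1,0).round(),'max',np.percentile(P,99,0).round(),'topmed',np.median(top,0).round())
s=readout.sense(); print(s['eef_pos'],s['ee_rot'],s['time_s'],q2R(s['ee_rot']).as_matrix().round(3))
E
```

```text
top {'fx': 439.2235657521985, 'fy': 439.2235657521985, 'cx': 312.8590301464359, 'cy': 244.14863697640686, 'position': array([350.12772878, -52.70580353, 918.97109294]), 'attitude': array([-0.05956831,  0.70704239, -0.70139056,  0.06777874])}
round_bottle 0.71 [376.6, 220.3, 409.1, 256.6] med [ 509. -214.   86.] min [ 489. -248.   25.] max [ 543. -193.  116.] topmed [ 516. -221.  114.]
square_bottle 0.87 [266.6, 142.1, 297.0, 183.6] med [668.   0.  79.] min [654. -25.   9.] max [706.  36. 104.] topmed [680.   2. 101.]
square_bottle 0.53 [110.3, 207.9, 187.2, 277.2] med [503. 260.  11.] min [441. 206.  -1.] max [582. 346.  75.] topmed [515. 270.  17.]
oblong_bottle 0.77 [115.2, 217.7, 168.4, 262.9] med [507. 271.  76.] min [471. 238.   9.] max [552. 315. 103.] topmed [512. 277. 101.]
round_tray 0.96 [259.5, 140.3, 313.8, 199.1] med [659.  -3.  10.] min [617. -57.  -2.] max [734.  61.  76.] topmed [664.  -0.  17.]
square_tray 0.84 [111.7, 205.7, 185.0, 278.7] med [501. 259.  11.] min [442. 206.  -0.] max [582. 347.  20.] topmed [509. 272.  17.]
pad 0.84 [238.4, 252.0, 298.2, 313.7] med 
[... 2817 characters left out ...]
4] med [699. 220.  55.] min [664. 132.   0.] max [745. 271.  89.] topmed [702. 194.  87.]
tube_rack 0.7 [327.6, 164.0, 347.8, 206.9] med [ 517. -207.   73.] min [ 490. -237.   14.] max [ 546. -195.  117.] topmed [ 517. -220.  115.]
specimen_pot 0.76 [259.4, 171.0, 286.0, 202.9] med [ 684. -221.   56.] min [ 656. -344.   -1.] max [ 726. -206.   63.] topmed [ 685. -234.   60.]
timer 0.63 [396.2, 182.8, 422.4, 208.8] med [ 317. -265.   19.] min [ 283. -309.    5.] max [ 351. -240.   24.] topmed [ 316. -274.   20.]
[145.50342286 504.44747915 303.89667465] [-1.83069320e-06  1.39932814e-01  9.90161001e-01 -4.65999252e-06] 1.1 [[-0.961  0.277 -0.   ]
 [ 0.277  0.961 -0.   ]
 [ 0.    -0.    -1.   ]]
```

Run:
```python
from h import *
d=np.load('top.npy'); P=world('top',d)
ds=np.load('side.npy'); S=world('side',ds)
def box(P,c,r,z0,z1):
    m=(np.hypot(P[:,0]-c[0],P[:,1]-c[1])<r)&(P[:,2]>z0)&(P[:,2]<z1); return P[m,:2].astype(np.float32)
for n,c,r,z0,z1 in [('pad',(439,29),90,7,25),('sq_tray',(512,276),85,13,25),('ob_tray',(515,-222),80,13,25),('rd_tray',(677,2),75,13,25),
  ('ob_body',(514,278),70,60,75),('sq_body',(681,2),45,60,77),('rd_body',(517,-220),45,50,78),('ob_cap',(514,278),50,95,130),('sq_cap',(681,2),50,95,130),('rd_cap',(517,-220),50,108,130)]:
    for nm,Q in (('top',P),('side',S),('both',np.r_[P,S-[2,0,1.5]])):
        q=box(Q,c,r,z0,z1)
        if len(q)<6: continue
        b=cv2.minAreaRect(q); print(n,nm,len(q),'rect',np.round(b[0],1),np.round(b[1],1),round(b[2],1), 'circ',np.round(cv2.minEnclosingCircle(q)[0],1),round(cv2.minEnclosingCircle(q)[1],1))
```

```text
pad top 2360 rect [440.1  29.3] [103.9 103.8] 75.0 circ [440.5  29.1] 71.5
pad side 1663 rect [441.6  26.8] [108.  104.3] 74.8 circ [440.9  26.9] 72.2
pad both 3957 rect [439.5  27.1] [108.5 104. ] 74.9 circ [439.8  27.1] 73.1
sq_tray top 651 rect [513.6 277.9] [111.7 110. ] 53.8 circ [513.  278.2] 76.9
sq_tray side 912 rect [514.6 273.9] [112.6 111.3] 53.3 circ [514.8 273.8] 77.6
sq_tray both 1436 rect [513.4 275.6] [115.5 112.3] 53.8 circ [512.5 275.1] 78.9
ob_tray top 590 rect [ 519.9 -226.6] [135.1  87.1] 83.9 circ [ 518.7 -225.5] 78.3
ob_tray side 377 rect [ 520.3 -228.9] [138.8  86.2] 83.8 circ [ 519.1 -226.8] 77.6
ob_tray both 903 rect [ 519.3 -228.7] [139.5  87.9] 83.8 circ [ 519.5 -226.4] 78.6
rd_tray top 460 rect [677.5   1.7] [121.7 118.6] 1.1 circ [677.5   1.4] 61.4
rd_tray side 483 rect [676.2   4.9] [121.  109.2] 19.3 circ [678.2  -1.5] 61.5
rd_tray both 851 rect [677.    1.6] [122.4 119.1] 3.3 circ [676.4   0. ] 62.9
ob_body top 186 rect [512.4 277.9] [40.4 83.3] 49.1 circ [512.1 277.1] 44.5
ob_body side 194 rect [518.2 293.8] [34.1 87.4] 73.2 circ [513.5 277.9] 43.7
o
[... 561 characters left out ...]
9.3
ob_cap top 182 rect [512.1 278.7] [27.1 26.4] 89.1 circ [513.  278.1] 14.5
ob_cap side 209 rect [513.5 275.8] [26.2 27.5] 5.7 circ [514.2 276. ] 14.2
ob_cap both 383 rect [511.9 277.5] [29.6 27.1] 85.6 circ [512.8 277.2] 15.2
sq_cap top 288 rect [681.2   2.2] [37.6 35.5] 1.0 circ [681.7   1.7] 19.3
sq_cap side 201 rect [682.  -1.] [36.4 36.8] 71.9 circ [681.9  -1.4] 19.7
sq_cap both 478 rect [680.4   0.7] [38.4 37.2] 63.6 circ [ 6.814e+02 -2.000e-01] 20.5
rd_cap top 254 rect [ 517.3 -221.6] [33.1 32.7] 10.2 circ [ 517.3 -221.7] 16.9
rd_cap side 110 rect [ 517.4 -222.7] [30.3 34.1] 3.2 circ [ 516.  -222.1] 18.9
rd_cap both 359 rect [ 516.9 -222.4] [33.4 34.5] 3.2 circ [ 515.  -222.8] 19.1
```

View pics/top0.png

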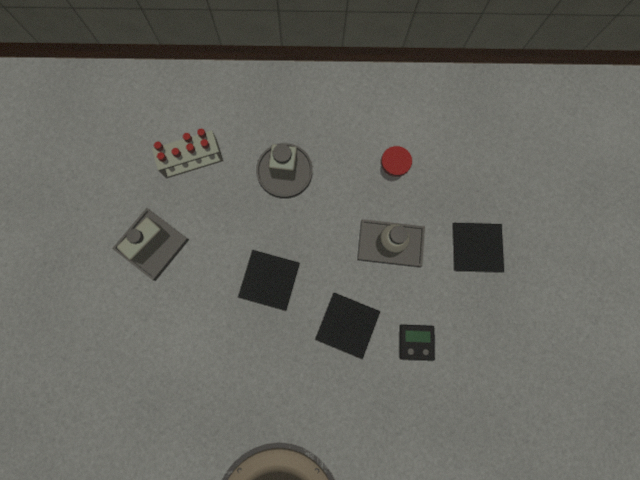

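The top picture shows three black pads: (269,280), (348,325) and (478,247). The leftmost is the one at (269,280), about (440, 28) mm. The round bottle is at (396,236) in the oblong tray, the square at (283,158) in the round tray, and the oblong at (140,238) in the square tray. Plan: round→pad, oblong→oblong tray, square→square tray, round→round tray.

```bash
cat > go.py <<'E'
import sys; from h import *
# go.py x y z closing_angle_deg : shift in tool axes from current pose
x,y,z,a=map(float,sys.argv[1:5]); s=readout.sense(); r=q2R(s['ee_rot']); M=r.as_matrix()
cur=np.degrees(np.arctan2(M[1,1],M[0,1])); da=(a-cur+90)%180-90
a=np.radians(cur+da); Y=np.array([np.cos(a),np.sin(a),0]); Z=np.array([0,0,-1.]); G=np.c_[np.cross(Y,Z),Y,Z]
d=M.T@(np.array([x,y,z])-s['eef_pos']); rv=(r.inv()*R.from_matrix(G)).as_rotvec()
print('NEXT',d.round(1),rv.round(3),'dist',np.linalg.norm(d).round(),'t',s['time_s'],'F',np.round(s['force'],1),'pos',np.round(s['eef_pos'],1),'grip',s['grip_width'],s['grip_force'])
E
python3 - <<'E'
from h import *
im=cv2.imread('pics/top0.png'); cv2.imwrite('pics/crop1.png',cv2.resize(im[190:380,100:520],None,fx=1.8,fy=1.8,interpolation=cv2.INTER_CUBIC))
print(ctrl.tip_extent)
E
python3 go.py 517 -221.5 220 73.9
```

```text
72.6
NEXT [-558.1 -594.6   83.9] [-0. -0.  0.] dist 820.0 t 1.1 F [-0.1  0.7 -1. ] pos [145.5 504.4 303.9] grip 1.0017159324207945 0.0
```

View pics/crop1.png

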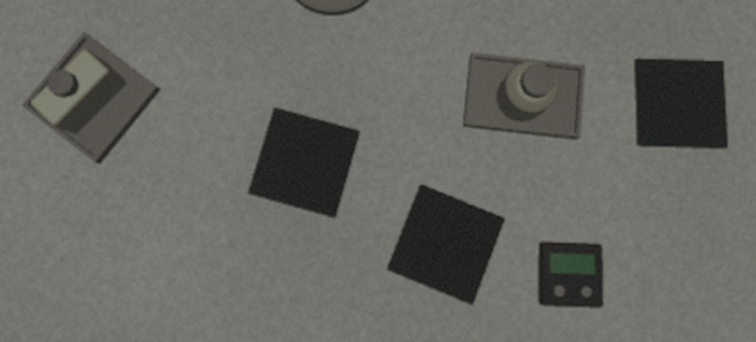

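The crop confirms three identical pads. The leftmost, at crop (304,162), is the one to use.

Careful with the scale: shifts go in shares of 1000 mm and turns go in shares of 4 rad. That gives: -292 mm / 1000 = -0.292, -274 mm / 1000 = -0.274.

```bash
python3 -m handwheel '[[[-0.274, -0.292, 0, 0, 0, 0], [-0.274, -0.292, 0, 0, 0, 0], [-0.274, -0.292, 0, 0, 0, 0], [-0.274, -0.292, 0, 0, 0, 0], [-0.274, -0.292, 0, 0, 0, 0], [-0.274, -0.292, 0, 0, 0, 0], [-0.274, -0.292, 0, 0, 0, 0], [-0.274, -0.292, 0, 0, 0, 0]]]' 1.0 && python3 go.py 517 -221.5 220 73.9
```

```text
time_s: 1.9
eef_pos: [328.0, 146.5, 304.2]
ee_rot: [0.001, 0.14, 0.99, 0.0]
force: [1.4, 1.1, 0.5]
grip_width: 1.0
grip_force: 0.0
NEXT [-283.4 -301.3   84.4] [0.    0.001 0.   ] dist 422.0 t 1.9 F [1.4 1.1 0.5] pos [328.  146.5 304.2] grip 0.9998262183239606 0.0
```

In the tool's units: -301 mm / 1000 = -0.301, -283 mm / 1000 = -0.283.

```bash
python3 -m handwheel '[[[-0.283, -0.301, 0.084, 0, 0, 0], [-0.283, -0.301, 0.084, 0, 0, 0], [-0.283, -0.301, 0.084, 0, 0, 0], [-0.283, -0.301, 0.084, 0, 0, 0], [-0.283, -0.301, 0.084, 0, 0, 0], [-0.283, -0.301, 0.084, 0, 0, 0], [-0.283, -0.301, 0.084, 0, 0, 0], [-0.283, -0.301, 0.084, 0, 0, 0]]]' && python3 -m handwheel '[[[0, 0, 0, 0, 0, 0], [0, 0, 0, 0, 0, 0]]]' && python3 go.py 517 -221.5 121 73.9
```

```text
time_s: 2.7
eef_pos: [507.1, -202.6, 223.7]
ee_rot: [0.0, 0.14, 0.99, -0.0]
force: [1.0, 0.5, 0.2]
grip_width: 0.996
grip_force: 0.0
time_s: 2.9
eef_pos: [506.4, -200.9, 223.5]
ee_rot: [-0.001, 0.141, 0.99, 0.0]
force: [0.4, 0.8, -0.4]
grip_width: 1.001
grip_force: 0.0
NEXT [-16.1 -16.9 102.5] [ 0.001 -0.001 -0.001] dist 105.0 t 2.9 F [ 0.4  0.8 -0.4] pos [ 506.4 -200.9  223.5] grip 1.000582448229668 0.0
```

In the tool's units: 102 mm / 1000 = 0.102, 92 mm / 1000 = 0.092.

```bash
python3 -m handwheel '[[[-0.016, -0.017, 0, 0, 0, 0], [-0.016, -0.017, 0.025, 0, 0, 0], [-0.016, -0.017, 0.05, 0, 0, 0], [-0.016, -0.017, 0.075, 0, 0, 0], [-0.016, -0.017, 0.092, 0, 0, 0], [-0.016, -0.017, 0.102, 0, 0, 0], [-0.016, -0.017, 0.102, 0, 0, 0], [-0.016, -0.017, 0.102, 0, 0, 0]]]' && python3 go.py 517 -221.5 121 73.9
python3 - <<'E'
from h import *
im,d=cams.capture('side'); save('a.png',cv2.resize(im[90:250,220:440],None,fx=3.4,fy=3.4))
E
```

```text
time_s: 3.7
eef_pos: [517.5, -221.0, 123.3]
ee_rot: [0.001, 0.14, 0.99, -0.0]
force: [0.3, -0.3, -0.0]
grip_width: 0.998
grip_force: 0.0
NEXT [ 0.3 -0.6  2.3] [-0.     0.001  0.001] dist 2.0 t 3.7 F [ 0.3 -0.3 -0. ] pos [ 517.5 -221.   123.3] grip 0.9981441015595351 0.0
```

View pics/a.png

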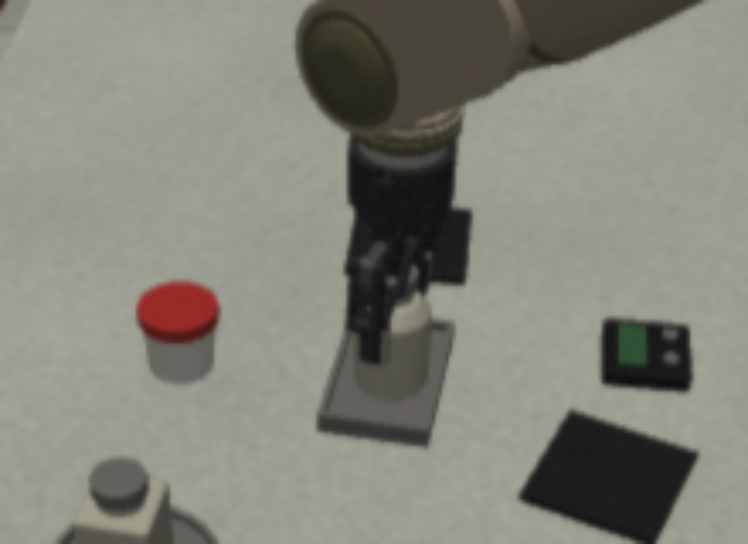

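The gripper stands over the round bottle at (395,340), one finger each side, clear of the tray rim. Now I'll close.

In the tool's units: 2 mm / 1000 = 0.002.

```bash
python3 -m handwheel '[[[0, 0, 0.002, 0, 0, 0], [0, 0, 0.002, 0, 0, 0], [0, 0, 0.002, 0, 0, 0], [0, 0, 0.002, 0, 0, 0], [0, 0, 0.002, 0, 0, 0], [0, 0, 0.002, 0, 0, 0], [0, 0, 0.002, 0, 0, 0], [0, 0, 0.002, 0, 0, 0]]]' 0.0 50 && python3 -m handwheel '[[[0, 0, 0, 0, 0, 0], [0, 0, 0, 0, 0, 0], [0, 0, 0, 0, 0, 0], [0, 0, 0, 0, 0, 0]]]' && python3 go.py 440 28 190 73.9
```

```text
time_s: 4.55
eef_pos: [517.5, -221.6, 121.2]
ee_rot: [0.001, 0.14, 0.99, -0.0]
force: [-2.3, -0.0, 6.1]
grip_width: 0.657
grip_force: 53.9
time_s: 4.95
eef_pos: [517.4, -221.6, 121.2]
ee_rot: [0.001, 0.14, 0.99, -0.0]
force: [-1.3, -0.4, 5.6]
grip_width: 0.661
grip_force: 53.9
NEXT [143.5 218.3 -69.2] [-0.001  0.001  0.   ] dist 270.0 t 4.95 F [-1.3 -0.4  5.6] pos [ 517.4 -221.6  121.2] grip 0.6606903476385 53.921272130683064
```

In the tool's units: -69 mm / 1000 = -0.069, -60 mm / 1000 = -0.06.

```bash
python3 -m handwheel '[[[0, 0, -0.005, 0, 0, 0], [0, 0, -0.015, 0, 0, 0], [0, 0, -0.03, 0, 0, 0], [0, 0, -0.045, 0, 0, 0], [0, 0, -0.06, 0, 0, 0], [0, 0, -0.069, 0, 0, 0], [0, 0, -0.069, 0, 0, 0]]]' && python3 -m handwheel '[[[0.01, 0.015, 0, 0, 0, 0], [0.029, 0.044, 0, 0, 0, 0], [0.053, 0.08, 0, 0, 0, 0], [0.077, 0.116, 0, 0, 0, 0], [0.1, 0.152, 0, 0, 0, 0], [0.122, 0.186, 0, 0, 0, 0], [0.137, 0.208, 0, 0, 0, 0], [0.143, 0.218, 0, 0, 0, 0]]]' && python3 go.py 440 28 121 73.9
```

```text
time_s: 5.65
eef_pos: [517.5, -221.4, 190.6]
ee_rot: [0.001, 0.14, 0.99, -0.001]
force: [0.5, 0.5, -1.9]
grip_width: 0.663
grip_force: 53.7
time_s: 6.45
eef_pos: [439.1, 29.7, 188.8]
ee_rot: [-0.001, 0.139, 0.99, 0.0]
force: [0.6, -0.3, -2.8]
grip_width: 0.659
grip_force: 53.8
NEXT [-1.5 -1.4 67.8] [ 0.    -0.001  0.002] dist 68.0 t 6.45 F [ 0.6 -0.3 -2.8] pos [439.1  29.7 188.8] grip 0.6589042214884587 53.82567023858428
```

In the tool's units: 67 mm / 1000 = 0.067, 65 mm / 1000 = 0.065.

```bash
python3 -m handwheel '[[[0, 0, 0.012, 0, 0, 0], [0, 0, 0.028, 0, 0, 0], [0, 0, 0.044, 0, 0, 0], [0, 0, 0.056, 0, 0, 0], [0, 0, 0.062, 0, 0, 0], [0, 0, 0.065, 0, 0, 0], [0, 0, 0.067, 0, 0, 0], [0, 0, 0.067, 0, 0, 0]]]' && python3 go.py 440 28 121 73.9
```

```text
time_s: 7.25
eef_pos: [440.3, 27.7, 122.3]
ee_rot: [0.0, 0.14, 0.99, -0.0]
force: [0.1, 1.2, -2.3]
grip_width: 0.662
grip_force: 53.8
NEXT [0.4 0.2 1.3] [-0.  0.  0.] dist 1.0 t 7.25 F [ 0.1  1.2 -2.3] pos [440.3  27.7 122.3] grip 0.6617630932199066 53.80171325057745
```

In the tool's units: 1.5 mm / 1000 = 0.0015, 1 mm / 1000 = 0.001.

```bash
python3 -m handwheel '[[[0, 0, 0.001, 0, 0, 0], [0, 0, 0.0015, 0, 0, 0], [0, 0, 0.0015, 0, 0, 0], [0, 0, 0.0015, 0, 0, 0]]]' && python3 -m handwheel '[[[0, 0, 0, 0, 0, 0], [0, 0, 0, 0, 0, 0], [0, 0, 0, 0, 0, 0], [0, 0, 0, 0, 0, 0], [0, 0, 0, 0, 0, 0], [0, 0, 0, 0, 0, 0]]]' 1.0 && python3 -m handwheel '[[[0, 0, -0.01, 0, 0, 0], [0, 0, -0.03, 0, 0, 0], [0, 0, -0.06, 0, 0, 0], [0, 0, -0.09, 0, 0, 0], [0, 0, -0.11, 0, 0, 0], [0, 0, -0.11, 0, 0, 0]]]' && python3 go.py 513 277 230 51
python3 - <<'E'
from h import *
for c in ('top','side'):
    im,d=cams.capture(c); P=world(c,d)
    save('b%s.png'%c,im)
    for z0,z1 in ((98,124),(60,77)):
        m=(np.hypot(P[:,0]-440,P[:,1]-28)<45)&(P[:,2]>z0)&(P[:,2]<z1); q=P[m,:2].astype(np.float32)
        print(c,z0,len(q),cv2.minEnclosingCircle(q) if len(q) else 0)
E
```

```text
time_s: 7.65
eef_pos: [440.4, 27.8, 121.2]
ee_rot: [0.0, 0.14, 0.99, -0.0]
force: [-2.6, 0.4, 7.0]
grip_width: 0.658
grip_force: 54.5
time_s: 8.25
eef_pos: [440.2, 27.8, 120.7]
ee_rot: [-0.0, 0.14, 0.99, -0.0]
force: [0.3, 0.7, 0.4]
grip_width: 1.001
grip_force: 0.0
time_s: 8.85
eef_pos: [441.0, 27.7, 233.6]
ee_rot: [0.003, 0.14, 0.99, -0.0]
force: [0.3, -0.2, -0.1]
grip_width: 1.002
grip_force: 0.0
NEXT [-1.000e-01  2.595e+02  3.700e+00] [0.002 0.006 0.4  ] dist 259.0 t 8.85 F [ 0.3 -0.2 -0.1] pos [441.   27.7 233.6] grip 1.0024129964025428 0.0
top 98 0 0
top 60 0 0
side 98 204 ((441.9842834472656, 27.43606185913086), 17.344722747802734)
side 60 137 ((442.14288330078125, 27.73668098449707), 29.1657657623291)
```

View pics/bside.png

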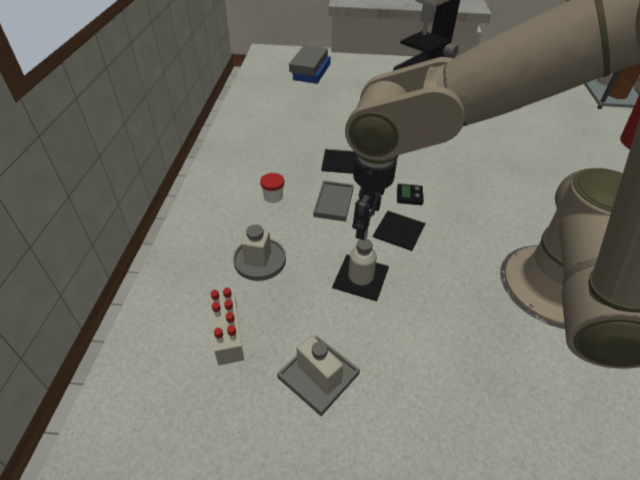

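The round bottle stands upright in the middle of the leftmost pad, at about (362,265). Next is the oblong bottle at (320,365).

In the tool's units: 259 mm / 1000 = 0.259, 225 mm / 1000 = 0.225, 0.43 rad / 4 = 0.1075.

```bash
python3 -m handwheel '[[[0, 0.045, 0.004, 0, 0, 0.015], [0, 0.09, 0.004, 0, 0, 0.0375], [0, 0.135, 0.004, 0, 0, 0.0625], [0, 0.18, 0.004, 0, 0, 0.0875], [0, 0.225, 0.004, 0, 0, 0.1075], [0, 0.259, 0.004, 0, 0, 0.1075], [0, 0.259, 0.004, 0, 0, 0.1075], [0, 0.259, 0.004, 0, 0, 0.1075]]]' && python3 -m handwheel '[[[0, 0, 0, 0, 0, 0], [0, 0, 0, 0, 0, 0]]]' && python3 go.py 513 277 110 49
```

```text
time_s: 9.75
eef_pos: [511.4, 276.8, 225.1]
ee_rot: [-0.001, 0.347, 0.938, -0.001]
force: [-0.4, -0.1, -0.3]
grip_width: 0.999
grip_force: 0.0
time_s: 9.95
eef_pos: [511.9, 275.7, 226.5]
ee_rot: [-0.0, 0.349, 0.937, -0.0]
force: [0.8, -0.4, -0.1]
grip_width: 0.998
grip_force: 0.0
NEXT [ -0.    1.7 116.5] [-0.001 -0.     0.004] dist 117.0 t 9.95 F [ 0.8 -0.4 -0.1] pos [511.9 275.7 226.5] grip 0.9984762339536242 0.0
```

In the tool's units: 116 mm / 1000 = 0.116, 110 mm / 1000 = 0.11.

```bash
python3 -m handwheel '[[[0, 0.0015, 0.025, 0, 0, 0], [0, 0.0015, 0.05, 0, 0, 0], [0, 0.0015, 0.075, 0, 0, 0], [0, 0.0015, 0.098, 0, 0, 0], [0, 0.0015, 0.11, 0, 0, 0], [0, 0.0015, 0.116, 0, 0, 0], [0, 0.0015, 0.116, 0, 0, 0], [0, 0.0015, 0.116, 0, 0, 0]]]' && python3 go.py 513 277 110 49 &&  python3 -m handwheel '[[[0, 0, 0, 0, 0, 0], [0, 0, 0, 0, 0, 0], [0, 0, 0, 0, 0, 0], [0, 0, 0, 0, 0, 0], [0, 0, 0, 0, 0, 0], [0, 0, 0, 0, 0, 0], [0, 0, 0, 0, 0, 0], [0, 0, 0, 0, 0, 0]]]' 0.0 50 && python3 -m handwheel '[[[0, 0, 0, 0, 0, 0], [0, 0, 0, 0, 0, 0], [0, 0, 0, 0, 0, 0], [0, 0, 0, 0, 0, 0]]]' && python3 go.py 520 -227 220 -6.1
```

```text
time_s: 10.75
eef_pos: [513.4, 277.9, 111.7]
ee_rot: [0.001, 0.348, 0.937, 0.001]
force: [0.2, -0.3, 0.2]
grip_width: 0.998
grip_force: 0.0
NEXT [-0.3 -0.9  1.7] [0.001 0.001 0.005] dist 2.0 t 10.75 F [ 0.2 -0.3  0.2] pos [513.4 277.9 111.7] grip 0.9977974194181619 0.0
time_s: 11.55
eef_pos: [513.1, 277.8, 111.2]
ee_rot: [0.0, 0.348, 0.938, 0.0]
force: [-0.6, -0.8, 6.3]
grip_width: 0.462
grip_force: 50.9
time_s: 11.95
eef_pos: [513.1, 277.9, 111.2]
ee_rot: [0.0, 0.348, 0.938, 0.0]
force: [-1.1, -1.0, 6.2]
grip_width: 0.463
grip_force: 50.9
NEXT [-334.6 -378.1 -108.9] [0.001 0.    0.967] dist 517.0 t 11.95 F [-1.1 -1.   6.2] pos [513.1 277.9 111.2] grip 0.4632698954133189 50.88121175765991
```

In the tool's units: -109 mm / 1000 = -0.109, -98 mm / 1000 = -0.098.

```bash
python3 -m handwheel '[[[0, 0, -0.006, 0, 0, 0], [0, 0, -0.02, 0, 0, 0], [0, 0, -0.04, 0, 0, 0], [0, 0, -0.06, 0, 0, 0], [0, 0, -0.08, 0, 0, 0], [0, 0, -0.098, 0, 0, 0], [0, 0, -0.109, 0, 0, 0], [0, 0, -0.109, 0, 0, 0]]]' && python3 -m handwheel '[[[-0.008, -0.009, 0, 0, 0, 0.005], [-0.026, -0.03, 0, 0, 0, 0.0225], [-0.05, -0.056, 0, 0, 0, 0.0425], [-0.075, -0.085, 0, 0, 0, 0.0625], [-0.101, -0.114, 0, 0, 0, 0.0825], [-0.127, -0.143, 0, 0, 0, 0.1025], [-0.149, -0.168, 0, 0, 0, 0.1175], [-0.164, -0.186, 0, 0, 0, 0.125]]]' && python3 go.py 520 -227 220 -6.1
```

```text
time_s: 12.75
eef_pos: [513.3, 278.0, 221.4]
ee_rot: [0.001, 0.348, 0.938, 0.001]
force: [0.7, 0.1, -2.9]
grip_width: 0.461
grip_force: 50.5
time_s: 13.55
eef_pos: [515.1, 27.2, 218.7]
ee_rot: [-0.001, 0.571, 0.821, -0.001]
force: [1.6, 0.1, -1.9]
grip_width: 0.46
grip_force: 50.5
NEXT [-240.1  -83.9   -1.3] [-0.002 -0.     0.462] dist 254.0 t 13.55 F [ 1.6  0.1 -1.9] pos [515.1  27.2 218.7] grip 0.45987373023486616 50.54785430431366
```

In the tool's units: -240 mm / 1000 = -0.24, -228 mm / 1000 = -0.228, 0.462 rad / 4 = 0.1155.

```bash
python3 -m handwheel '[[[-0.012, -0.004, 0, 0, 0, 0.005], [-0.042, -0.015, 0, 0, 0, 0.0225], [-0.08, -0.028, 0, 0, 0, 0.0425], [-0.12, -0.042, 0, 0, 0, 0.0625], [-0.16, -0.056, 0, 0, 0, 0.0825], [-0.2, -0.07, 0, 0, 0, 0.1025], [-0.228, -0.08, 0, 0, 0, 0.1125], [-0.24, -0.084, 0, 0, 0, 0.1155]]]' && python3 -m handwheel '[[[0, 0, 0, 0, 0, 0], [0, 0, 0, 0, 0, 0]]]' && python3 go.py 520 -227 111.2 -6.1
```

```text
time_s: 14.35
eef_pos: [521.3, -226.5, 218.8]
ee_rot: [-0.001, 0.743, 0.669, -0.0]
force: [-0.9, 0.1, -2.3]
grip_width: 0.463
grip_force: 50.6
time_s: 14.55
eef_pos: [521.7, -223.1, 219.3]
ee_rot: [-0.001, 0.742, 0.671, 0.0]
force: [-0.5, 1.1, -2.2]
grip_width: 0.459
grip_force: 50.6
NEXT [ -4.2  -1.2 108.1] [-0.001 -0.001  0.006] dist 108.0 t 14.55 F [-0.5  1.1 -2.2] pos [ 521.7 -223.1  219.3] grip 0.4590785797475261 50.58560013771057
```

In the tool's units: 106 mm / 1000 = 0.106, 104 mm / 1000 = 0.104.

```bash
python3 -m handwheel '[[[-0.004, -0.001, 0.006, 0, 0, 0], [-0.004, -0.001, 0.022, 0, 0, 0], [-0.004, -0.001, 0.042, 0, 0, 0], [-0.004, -0.001, 0.062, 0, 0, 0], [-0.004, -0.001, 0.08, 0, 0, 0], [-0.004, -0.001, 0.095, 0, 0, 0], [-0.004, -0.001, 0.104, 0, 0, 0], [-0.004, -0.001, 0.106, 0, 0, 0]]]' && python3 -m handwheel '[[[0, 0, 0, 0, 0, 0], [0, 0, 0.001, 0, 0, 0], [0, 0, 0.0015, 0, 0, 0], [0, 0, 0.0015, 0, 0, 0]]]' && python3 go.py 520 -227 111.2 -6.1;  python3 - <<'E'
from h import *
im,d=cams.capture('side'); save('c.png',cv2.resize(im[90:250,220:440],None,fx=3.4,fy=3.4))
E
```

```text
time_s: 15.35
eef_pos: [520.2, -227.4, 112.8]
ee_rot: [-0.001, 0.742, 0.671, -0.0]
force: [0.5, 0.7, -3.0]
grip_width: 0.467
grip_force: 50.6
time_s: 15.75
eef_pos: [520.5, -228.2, 112.5]
ee_rot: [0.0, 0.742, 0.67, 0.0]
force: [-1.0, -1.1, -2.9]
grip_width: 0.457
grip_force: 50.6
NEXT [ 1.2 -0.6  1.3] [0.    0.    0.005] dist 2.0 t 15.75 F [-1.  -1.1 -2.9] pos [ 520.5 -228.2  112.5] grip 0.45716070036493467 50.622936487197876
```

View pics/c.png

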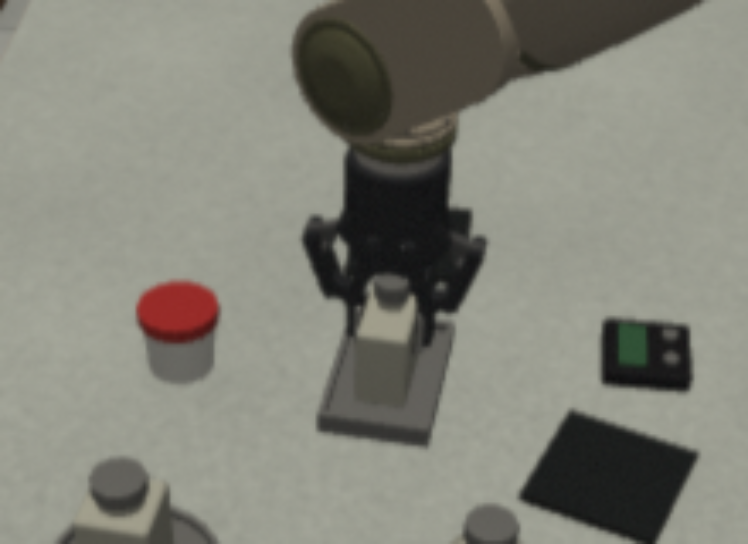

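The oblong bottle hangs aligned over the middle of the oblong tray at (390,350). I'll lower it the last 1.5 mm and release.

In the tool's units: 1.5 mm / 1000 = 0.0015, 1 mm / 1000 = 0.001.

```bash
python3 -m handwheel '[[[0.001, 0, 0.001, 0, 0, 0], [0.001, 0, 0.0015, 0, 0, 0], [0.001, 0, 0.0015, 0, 0, 0], [0.001, 0, 0.0015, 0, 0, 0]]]' && python3 go.py 520 -227 111.2 -6.1
```

```text
time_s: 16.2
eef_pos: [520.6, -227.2, 111.2]
ee_rot: [0.0, 0.742, 0.67, 0.0]
force: [-2.1, 2.1, 5.9]
grip_width: 0.46
grip_force: 51.3
NEXT [ 0.1 -0.6  0. ] [0.    0.    0.005] dist 1.0 t 16.2 F [-2.1  2.1  5.9] pos [ 520.6 -227.2  111.2] grip 0.4597005594808838 51.31439566612244
```

In the tool's units: -110 mm / 1000 = -0.11, -90 mm / 1000 = -0.09.

```bash
python3 -m handwheel '[[[0, 0, 0, 0, 0, 0], [0, 0, 0, 0, 0, 0], [0, 0, 0, 0, 0, 0], [0, 0, 0, 0, 0, 0], [0, 0, 0, 0, 0, 0], [0, 0, 0, 0, 0, 0]]]' 1.0 && python3 -m handwheel '[[[0, 0, -0.01, 0, 0, 0], [0, 0, -0.03, 0, 0, 0], [0, 0, -0.06, 0, 0, 0], [0, 0, -0.09, 0, 0, 0], [0, 0, -0.11, 0, 0, 0], [0, 0, -0.11, 0, 0, 0], [0, 0, -0.11, 0, 0, 0]]]' && python3 go.py 681 0.5 220 -6
```

```text
time_s: 16.8
eef_pos: [520.5, -227.2, 110.7]
ee_rot: [-0.0, 0.742, 0.67, -0.0]
force: [-0.1, 0.6, 0.4]
grip_width: 0.999
grip_force: 0.0
time_s: 17.5
eef_pos: [520.4, -227.1, 220.9]
ee_rot: [0.0, 0.742, 0.67, 0.0]
force: [0.0, 0.9, -1.3]
grip_width: 0.996
grip_force: 0.0
NEXT [242.8 136.6   0.9] [0.    0.    0.003] dist 279.0 t 17.5 F [ 0.   0.9 -1.3] pos [ 520.4 -227.1  220.9] grip 0.9955183478092213 0.0
```

In the tool's units: 243 mm / 1000 = 0.243, 230 mm / 1000 = 0.23.

```bash
python3 -m handwheel '[[[0.04, 0.023, 0, 0, 0, 0], [0.08, 0.045, 0, 0, 0, 0], [0.12, 0.068, 0, 0, 0, 0], [0.16, 0.09, 0, 0, 0, 0], [0.2, 0.113, 0, 0, 0, 0], [0.23, 0.129, 0, 0, 0, 0], [0.243, 0.137, 0, 0, 0, 0], [0.243, 0.137, 0, 0, 0, 0]]]' && python3 -m handwheel '[[[0, 0, 0, 0, 0, 0], [0, 0, 0, 0, 0, 0]]]' && python3 go.py 681 0.5 110 -6
python3 - <<'E'
from h import *
c='side'; im,d=cams.capture(c); P=world(c,d)
for z0,z1 in ((92,110),(50,80)):
    q=P[(np.hypot(P[:,0]-520,P[:,1]+227)<60)&(P[:,2]>z0)&(P[:,2]<z1)][:,:2].astype(np.float32)
    print('oblong',len(q),cv2.minEnclosingCircle(q),cv2.minAreaRect(q))
E
```

```text
time_s: 18.3
eef_pos: [681.7, 2.5, 218.7]
ee_rot: [-0.001, 0.741, 0.671, -0.001]
force: [0.2, 0.5, 0.0]
grip_width: 1.001
grip_force: 0.0
time_s: 18.5
eef_pos: [681.0, -0.6, 220.3]
ee_rot: [-0.0, 0.743, 0.67, -0.0]
force: [-0.5, -0.7, 0.5]
grip_width: 1.0
grip_force: 0.0
NEXT [  1.1  -0.  110.3] [-0.001  0.     0.001] dist 110.0 t 18.5 F [-0.5 -0.7  0.5] pos [ 6.810e+02 -6.000e-01  2.203e+02] grip 0.999508756633782 0.0
oblong 94 ((517.90673828125, -229.75460815429688), 16.02898406982422) ((518.48046875, -228.5282745361328), (28.951011657714844, 27.573745727539062), 53.79754638671875)
oblong 292 ((520.1972045898438, -230.06576538085938), 46.51789474487305) ((519.4955444335938, -229.6054229736328), (89.49071502685547, 40.06704330444336), 82.48486328125)
```

In the tool's units: 109 mm / 1000 = 0.109, 105 mm / 1000 = 0.105.

```bash
python3 -m handwheel '[[[0.001, 0, 0.025, 0, 0, 0], [0.001, 0, 0.05, 0, 0, 0], [0.001, 0, 0.075, 0, 0, 0], [0.001, 0, 0.095, 0, 0, 0], [0.001, 0, 0.105, 0, 0, 0], [0.001, 0, 0.109, 0, 0, 0], [0.001, 0, 0.109, 0, 0, 0], [0.001, 0, 0.109, 0, 0, 0]]]' && python3 go.py 681 0.5 110 -6 &&  python3 -m handwheel '[[[0, 0, 0, 0, 0, 0], [0, 0, 0, 0, 0, 0], [0, 0, 0, 0, 0, 0], [0, 0, 0, 0, 0, 0], [0, 0, 0, 0, 0, 0], [0, 0, 0, 0, 0, 0], [0, 0, 0, 0, 0, 0], [0, 0, 0, 0, 0, 0]]]' 0.0 50 && python3 -m handwheel '[[[0, 0, 0, 0, 0, 0], [0, 0, 0, 0, 0, 0], [0, 0, 0, 0, 0, 0], [0, 0, 0, 0, 0, 0]]]' && python3 go.py 514 276 220 -36.2
```

```text
time_s: 19.35
eef_pos: [682.0, 1.4, 112.9]
ee_rot: [0.001, 0.742, 0.67, 0.001]
force: [-0.4, 0.1, -0.1]
grip_width: 1.003
grip_force: 0.0
NEXT [-1.  -0.9  2.9] [0.002 0.    0.003] dist 3.0 t 19.35 F [-0.4  0.1 -0.1] pos [682.    1.4 112.9] grip 1.0032420081959532 0.0
time_s: 20.15
eef_pos: [682.0, 1.6, 112.5]
ee_rot: [0.001, 0.742, 0.67, 0.0]
force: [0.6, 0.5, 6.3]
grip_width: 0.606
grip_force: 53.0
time_s: 20.55
eef_pos: [682.0, 1.6, 112.5]
ee_rot: [0.001, 0.742, 0.67, 0.0]
force: [-0.3, -0.3, 5.7]
grip_width: 0.602
grip_force: 53.0
NEXT [ 255.9 -194.9 -107.8] [ 0.001 -0.     0.53 ] dist 339.0 t 20.55 F [-0.3 -0.3  5.7] pos [682.    1.6 112.5] grip 0.6017411673826397 53.03836762905121
```

```bash
python3 -m handwheel '[[[0, 0, -0.006, 0, 0, 0], [0, 0, -0.02, 0, 0, 0], [0, 0, -0.04, 0, 0, 0], [0, 0, -0.06, 0, 0, 0], [0, 0, -0.08, 0, 0, 0], [0, 0, -0.098, 0, 0, 0], [0, 0, -0.108, 0, 0, 0], [0, 0, -0.108, 0, 0, 0]]]' && python3 -m handwheel '[[[0.008, -0.006, 0, 0, 0, 0.005], [0.027, -0.02, 0, 0, 0, 0.02], [0.055, -0.042, 0, 0, 0, 0.0375], [0.084, -0.064, 0, 0, 0, 0.055], [0.114, -0.087, 0, 0, 0, 0.0725], [0.144, -0.11, 0, 0, 0, 0.09], [0.17, -0.13, 0, 0, 0, 0.1025], [0.186, -0.142, 0, 0, 0, 0.11]]]' && python3 go.py 514 276 220 -36.2
```

```text
time_s: 21.35
eef_pos: [681.9, 1.5, 221.4]
ee_rot: [0.001, 0.742, 0.67, 0.001]
force: [-0.4, -0.3, -2.6]
grip_width: 0.601
grip_force: 52.5
time_s: 22.15
eef_pos: [557.6, 202.9, 218.8]
ee_rot: [-0.001, 0.871, 0.492, -0.001]
force: [0.2, -1.1, -1.3]
grip_width: 0.605
grip_force: 52.7
NEXT [ 40.1 -75.   -1.1] [-0.002  0.001  0.09 ] dist 85.0 t 22.15 F [ 0.2 -1.1 -1.3] pos [557.6 202.9 218.8] grip 0.6045183007311804 52.66290843486786
```

In the tool's units: -75 mm / 1000 = -0.075, -68 mm / 1000 = -0.068, 0.09 rad / 4 = 0.0225.

```bash
python3 -m handwheel '[[[0.004, -0.008, 0, 0, 0, 0.0025], [0.014, -0.026, 0, 0, 0, 0.01], [0.026, -0.049, 0, 0, 0, 0.0175], [0.036, -0.068, 0, 0, 0, 0.0225], [0.04, -0.075, 0, 0, 0, 0.0225], [0.04, -0.075, 0, 0, 0, 0.0225], [0.04, -0.075, 0, 0, 0, 0.0225]]]' && python3 go.py 514 276 112.5 -36.2
```

```text
time_s: 22.85
eef_pos: [516.3, 273.2, 219.5]
ee_rot: [0.0, 0.892, 0.452, -0.0]
force: [1.0, -0.0, -2.1]
grip_width: 0.601
grip_force: 52.7
NEXT [  1.   -3.5 107. ] [ 0.  0. -0.] dist 107.0 t 22.85 F [ 1.  -0.  -2.1] pos [516.3 273.2 219.5] grip 0.6007383580473351 52.709444761276245
```

```bash
python3 -m handwheel '[[[0.001, -0.003, 0.006, 0, 0, 0], [0.001, -0.003, 0.022, 0, 0, 0], [0.001, -0.003, 0.042, 0, 0, 0], [0.001, -0.003, 0.062, 0, 0, 0], [0.001, -0.003, 0.08, 0, 0, 0], [0.001, -0.003, 0.095, 0, 0, 0], [0.001, -0.003, 0.103, 0, 0, 0], [0.001, -0.003, 0.105, 0, 0, 0]]]' && python3 -m handwheel '[[[0, 0, 0, 0, 0, 0], [0, 0, 0, 0, 0, 0]]]' && python3 go.py 514 276 112.5 -36.2
```

```text
time_s: 23.65
eef_pos: [513.8, 276.2, 113.7]
ee_rot: [-0.0, 0.892, 0.452, -0.001]
force: [-0.4, 0.7, -1.8]
grip_width: 0.605
grip_force: 52.7
time_s: 23.85
eef_pos: [514.2, 276.6, 115.4]
ee_rot: [0.0, 0.892, 0.452, 0.001]
force: [0.0, 0.3, -1.6]
grip_width: 0.601
grip_force: 52.7
NEXT [-0.6  0.2  2.9] [ 0.001 -0.001 -0.   ] dist 3.0 t 23.85 F [ 0.   0.3 -1.6] pos [514.2 276.6 115.4] grip 0.6010927067929785 52.714329957962036
```

In the tool's units: 3 mm / 1000 = 0.003, 2 mm / 1000 = 0.002.

```bash
python3 -m handwheel '[[[0, 0, 0.001, 0, 0, 0], [0, 0, 0.002, 0, 0, 0], [0, 0, 0.003, 0, 0, 0], [0, 0, 0.003, 0, 0, 0], [0, 0, 0.003, 0, 0, 0]]]' && python3 go.py 514 276 112.5 -36.2
```

```text
time_s: 24.35
eef_pos: [514.0, 276.7, 112.5]
ee_rot: [0.0, 0.892, 0.452, 0.0]
force: [-2.4, -1.1, 5.4]
grip_width: 0.604
grip_force: 53.4
NEXT [-0.5  0.4 -0. ] [ 0. -0. -0.] dist 1.0 t 24.35 F [-2.4 -1.1  5.4] pos [514.  276.7 112.5] grip 0.6041791560780172 53.38068187236786
```

In the tool's units: -120 mm / 1000 = -0.12, -90 mm / 1000 = -0.09.

```bash
python3 -m handwheel '[[[0, 0, 0, 0, 0, 0], [0, 0, 0, 0, 0, 0], [0, 0, 0, 0, 0, 0], [0, 0, 0, 0, 0, 0], [0, 0, 0, 0, 0, 0], [0, 0, 0, 0, 0, 0]]]' 1.0 && python3 -m handwheel '[[[0, 0, -0.01, 0, 0, 0], [0, 0, -0.03, 0, 0, 0], [0, 0, -0.06, 0, 0, 0], [0, 0, -0.09, 0, 0, 0], [0, 0, -0.12, 0, 0, 0], [0, 0, -0.12, 0, 0, 0], [0, 0, -0.12, 0, 0, 0]]]' && python3 go.py 440.4 27.8 232 -36.2
```

```text
time_s: 24.95
eef_pos: [513.8, 276.6, 111.7]
ee_rot: [-0.0, 0.892, 0.452, -0.0]
force: [0.4, 0.1, 0.0]
grip_width: 0.998
grip_force: 0.0
time_s: 25.65
eef_pos: [513.8, 276.6, 232.4]
ee_rot: [0.0, 0.892, 0.452, 0.001]
force: [-0.1, -0.2, -0.6]
grip_width: 0.998
grip_force: 0.0
NEXT [-2.441e+02  8.770e+01  2.000e-01] [ 0.001 -0.001 -0.   ] dist 259.0 t 25.65 F [-0.1 -0.2 -0.6] pos [513.8 276.6 232.4] grip 0.9983845995055965 0.0
```

In the tool's units: -244 mm / 1000 = -0.244, -234 mm / 1000 = -0.234.

```bash
python3 -m handwheel '[[[-0.042, 0.015, 0, 0, 0, 0], [-0.084, 0.03, 0, 0, 0, 0], [-0.126, 0.045, 0, 0, 0, 0], [-0.168, 0.06, 0, 0, 0, 0], [-0.21, 0.075, 0, 0, 0, 0], [-0.234, 0.084, 0, 0, 0, 0], [-0.244, 0.088, 0, 0, 0, 0], [-0.244, 0.088, 0, 0, 0, 0]]]' && python3 -m handwheel '[[[0, 0, 0, 0, 0, 0], [0, 0, 0, 0, 0, 0]]]' && python3 go.py 440.4 27.8 121 -36.2
python3 - <<'E'
from h import *
for c in ('top','side'):
    im,d=cams.capture(c); P=world(c,d)
    for n,cc,z0,z1 in (('sq cap',(514,276),92,110),('sq body',(514,276),50,78),('rd cap',(440,28),98,124)):
        q=P[(np.hypot(P[:,0]-cc[0],P[:,1]-cc[1])<45)&(P[:,2]>z0)&(P[:,2]<z1)][:,:2].astype(np.float32)
        if len(q)>10: print(c,n,len(q),cv2.minEnclosingCircle(q),cv2.minAreaRect(q))
E
```

```text
time_s: 26.45
eef_pos: [440.5, 27.2, 231.2]
ee_rot: [-0.0, 0.892, 0.452, -0.0]
force: [0.5, 0.6, 0.8]
grip_width: 0.999
grip_force: 0.0
time_s: 26.65
eef_pos: [440.9, 28.7, 231.5]
ee_rot: [-0.0, 0.892, 0.453, -0.0]
force: [0.5, -0.4, 0.6]
grip_width: 1.002
grip_force: 0.0
NEXT [ -1.    0.2 110.5] [-0.     0.     0.001] dist 111.0 t 26.65 F [ 0.5 -0.4  0.6] pos [440.9  28.7 231.5] grip 1.0016531642849196 0.0
top sq cap 337 ((511.51947021484375, 276.60687255859375), 19.635833740234375) ((510.7741394042969, 276.4141845703125), (37.035797119140625, 36.83854293823242), 72.40520477294922)
top sq body 245 ((511.3630676269531, 276.60308837890625), 34.95930862426758) ((510.840576171875, 276.3714904785156), (54.12723159790039, 52.05576705932617), 53.572811126708984)
side sq cap 383 ((512.8606567382812, 274.23126220703125), 18.864463806152344) ((512.72802734375, 274.3106994628906), (34.96438217163086, 37.17463684082031), 5.948833465576172)
side sq body 319 ((512.0379028320312, 274.64056396484375), 34.59556579589844) ((508.93231201171875, 291.213134765625), (69.18590545654297, 34.71562576293945), 10.614087104797363)
side rd cap 214 ((441.911376953125, 27.355579376220703), 17.601011276245117) ((442.0021057128906, 27.61881446838379), (33.35959243774414, 32.53481674194336), 77.0777587890625)
```

In the tool's units: 111 mm / 1000 = 0.111, 106 mm / 1000 = 0.106.

```bash
python3 -m handwheel '[[[-0.001, 0, 0.025, 0, 0, 0], [-0.001, 0, 0.05, 0, 0, 0], [-0.001, 0, 0.075, 0, 0, 0], [-0.001, 0, 0.095, 0, 0, 0], [-0.001, 0, 0.106, 0, 0, 0], [-0.001, 0, 0.111, 0, 0, 0], [-0.001, 0, 0.111, 0, 0, 0], [-0.001, 0, 0.111, 0, 0, 0]]]' && python3 go.py 440.4 27.8 121 -36.2 &&  python3 -m handwheel '[[[0, 0, 0, 0, 0, 0], [0, 0, 0, 0, 0, 0], [0, 0, 0, 0, 0, 0], [0, 0, 0, 0, 0, 0], [0, 0, 0, 0, 0, 0], [0, 0, 0, 0, 0, 0], [0, 0, 0, 0, 0, 0], [0, 0, 0, 0, 0, 0]]]' 0.0 50 && python3 -m handwheel '[[[0, 0, 0, 0, 0, 0], [0, 0, 0, 0, 0, 0], [0, 0, 0, 0, 0, 0], [0, 0, 0, 0, 0, 0]]]' && python3 -m handwheel '[[[0, 0, -0.006, 0, 0, 0], [0, 0, -0.02, 0, 0, 0], [0, 0, -0.04, 0, 0, 0], [0, 0, -0.06, 0, 0, 0], [0, 0, -0.07, 0, 0, 0], [0, 0, -0.07, 0, 0, 0]]]'  && python3 go.py 677.5 0.5 190 -36.2
```

```text
time_s: 27.55
eef_pos: [440.6, 27.0, 121.4]
ee_rot: [0.0, 0.892, 0.452, 0.001]
force: [0.2, 0.5, 1.0]
grip_width: 1.001
grip_force: 0.0
NEXT [ 0.6 -0.6  0.4] [ 0.001 -0.001  0.   ] dist 1.0 t 27.55 F [0.2 0.5 1. ] pos [440.6  27.  121.4] grip 1.0014781384270282 0.0
time_s: 28.35
eef_pos: [440.6, 26.8, 121.7]
ee_rot: [0.001, 0.892, 0.452, 0.001]
force: [-1.4, 0.1, 9.6]
grip_width: 0.666
grip_force: 51.3
time_s: 28.75
eef_pos: [440.6, 26.8, 121.7]
ee_rot: [0.001, 0.892, 0.452, 0.001]
force: [-1.5, -0.1, 9.3]
grip_width: 0.661
grip_force: 51.3
time_s: 29.35
eef_pos: [440.4, 26.9, 191.6]
ee_rot: [0.001, 0.892, 0.452, 0.001]
force: [0.7, -0.7, -1.8]
grip_width: 0.662
grip_force: 53.9
NEXT [118.8 206.9   2.1] [ 0.002 -0.001 -0.   ] dist 239.0 t 29.35 F [ 0.7 -0.7 -1.8] pos [440.4  26.9 191.6] grip 0.6622329816046747 53.90018317848444
```

In the tool's units: 207 mm / 1000 = 0.207, 197 mm / 1000 = 0.197.

```bash
python3 -m handwheel '[[[0.006, 0.01, 0, 0, 0, 0], [0.021, 0.036, 0, 0, 0, 0], [0.04, 0.069, 0, 0, 0, 0], [0.06, 0.104, 0, 0, 0, 0], [0.08, 0.139, 0, 0, 0, 0], [0.099, 0.173, 0, 0, 0, 0], [0.113, 0.197, 0, 0, 0, 0], [0.119, 0.207, 0, 0, 0, 0]]]' && python3 -m handwheel '[[[0, 0, 0, 0, 0, 0], [0, 0, 0, 0, 0, 0], [0, 0, 0, 0, 0, 0]]]' && python3 go.py 677.5 0.5 121.7 -36.2
```

```text
time_s: 30.15
eef_pos: [678.8, 0.3, 188.2]
ee_rot: [-0.001, 0.892, 0.452, -0.001]
force: [-0.2, -0.3, -2.1]
grip_width: 0.659
grip_force: 54.0
time_s: 30.45
eef_pos: [676.7, 0.8, 190.3]
ee_rot: [-0.0, 0.892, 0.452, -0.0]
force: [0.8, 0.3, -3.2]
grip_width: 0.66
grip_force: 54.0
NEXT [ 0.2  0.9 68.6] [-0.001  0.001 -0.   ] dist 69.0 t 30.45 F [ 0.8  0.3 -3.2] pos [676.7   0.8 190.3] grip 0.6603775191341583 54.04624041169882
```

In the tool's units: 66 mm / 1000 = 0.066, 65 mm / 1000 = 0.065.

```bash
python3 -m handwheel '[[[0, 0.0005, 0.008, 0, 0, 0], [0, 0.0005, 0.024, 0, 0, 0], [0, 0.0005, 0.04, 0, 0, 0], [0, 0.0005, 0.054, 0, 0, 0], [0, 0.0005, 0.061, 0, 0, 0], [0, 0.0005, 0.065, 0, 0, 0], [0, 0.0005, 0.066, 0, 0, 0], [0, 0.0005, 0.066, 0, 0, 0]]]' && python3 -m handwheel '[[[0, 0, 0, 0, 0, 0], [0, 0, 0, 0, 0, 0]]]' && python3 go.py 677.5 0.5 121.7 -36.2
```

```text
time_s: 31.25
eef_pos: [678.0, 0.3, 125.2]
ee_rot: [0.0, 0.892, 0.452, 0.0]
force: [-0.0, -0.1, -2.4]
grip_width: 0.659
grip_force: 54.0
time_s: 31.45
eef_pos: [678.0, 0.4, 125.2]
ee_rot: [0.0, 0.892, 0.452, 0.0]
force: [0.6, 0.7, -2.9]
grip_width: 0.661
grip_force: 54.0
NEXT [-0.2 -0.5  3.5] [ 0.001 -0.    -0.   ] dist 4.0 t 31.45 F [ 0.6  0.7 -2.9] pos [6.780e+02 4.000e-01 1.252e+02] grip 0.6609290791240022 54.045558627694845
```

In the tool's units: 3.5 mm / 1000 = 0.0035, 3 mm / 1000 = 0.003.

```bash
python3 -m handwheel '[[[0, 0, 0.001, 0, 0, 0], [0, 0, 0.002, 0, 0, 0], [0, 0, 0.003, 0, 0, 0], [0, 0, 0.0035, 0, 0, 0], [0, 0, 0.0035, 0, 0, 0], [0, 0, 0.0035, 0, 0, 0]]]' && python3 go.py 677.5 0.5 121.7 -36.2
```

```text
time_s: 32.05
eef_pos: [677.9, 0.4, 121.8]
ee_rot: [0.0, 0.892, 0.452, 0.0]
force: [-3.7, -0.1, 5.8]
grip_width: 0.657
grip_force: 54.7
NEXT [-0.1 -0.4  0.1] [ 0. -0. -0.] dist 0.0 t 32.05 F [-3.7 -0.1  5.8] pos [6.779e+02 4.000e-01 1.218e+02] grip 0.6570673229438239 54.74136723205447
```

Careful with the scale: shifts go in shares of 1000 mm and turns go in shares of 4 rad. That gives: -207 mm / 1000 = -0.207, -120 mm / 1000 = -0.12.

```bash
python3 -m handwheel '[[[0, 0, 0, 0, 0, 0], [0, 0, 0, 0, 0, 0], [0, 0, 0, 0, 0, 0], [0, 0, 0, 0, 0, 0], [0, 0, 0, 0, 0, 0], [0, 0, 0, 0, 0, 0]]]' 1.0 && python3 -m handwheel '[[[0, 0, -0.01, 0, 0, 0], [0, 0, -0.03, 0, 0, 0], [0, 0, -0.06, 0, 0, 0], [0, 0, -0.09, 0, 0, 0], [0, 0, -0.12, 0, 0, 0], [0, 0, -0.12, 0, 0, 0]]]' && python3 -m handwheel '[[[-0.024, -0.042, 0, 0, 0, 0], [-0.048, -0.084, 0, 0, 0, 0], [-0.072, -0.126, 0, 0, 0, 0], [-0.096, -0.168, 0, 0, 0, 0], [-0.119, -0.207, 0, 0, 0, 0], [-0.119, -0.207, 0, 0, 0, 0], [-0.119, -0.207, 0, 0, 0, 0], [-0.119, -0.207, 0, 0, 0, 0]]]'
python3 - <<'E'
from h import *
for c in ('top','side'):
    im,d=cams.capture(c); P=world(c,d); save('f%s.png'%c,im)
    for n,cc,z0,z1,r in (('sq',(514,276),50,78,45),('rd',(677.5,.5),50,78,45),('rd cap',(677.5,.5),106,124,45),('ob',(520,-227),50,78,60),('ob cap',(520,-227),92,110,60)):
        q=P[(np.hypot(P[:,0]-cc[0],P[:,1]-cc[1])<r)&(P[:,2]>z0)&(P[:,2]<z1)][:,:2].astype(np.float32)
        if len(q)>10: print(c,n,len(q),cv2.minEnclosingCircle(q),cv2.minAreaRect(q))
    for n in ('tube_rack','specimen_pot','timer'):
        t=cams.trace(n,c); 
        if t: print(n,t[0]['p'],np.median(world(c,d,t[0]['pixels']),0).round())
s=readout.sense();print(s['force'],s['time_s'])
E
```

```text
time_s: 32.65
eef_pos: [677.9, 0.4, 121.2]
ee_rot: [0.0, 0.892, 0.452, -0.0]
force: [0.5, 0.0, -0.8]
grip_width: 0.998
grip_force: 0.0
time_s: 33.25
eef_pos: [678.9, 0.2, 247.1]
ee_rot: [0.003, 0.892, 0.452, 0.004]
force: [0.4, 0.0, 0.1]
grip_width: 0.999
grip_force: 0.0
time_s: 34.05
eef_pos: [441.5, 26.4, 241.6]
ee_rot: [0.0, 0.892, 0.452, 0.001]
force: [0.4, -0.4, -0.7]
grip_width: 1.001
grip_force: 0.0
top sq 262 ((511.0260925292969, 275.9757995605469), 34.5089225769043) ((510.58514404296875, 276.18792724609375), (51.92438507080078, 52.19769287109375), 53.45824432373047)
top rd 153 ((676.51611328125, 3.5552685260772705), 28.96045684814453) ((671.97021484375, 2.564403533935547), (46.78204345703125, 56.938209533691406), 13.176223754882812)
top rd cap 237 ((677.3074340820312, 3.5816800594329834), 17.068212509155273) ((676.5849609375, 3.2863941192626953), (32.67631530761719, 31.235515594482422), 0.0656452476978302)
top ob 553 ((519.3659057617188, -225.8473358154297), 44.68172836303711) ((519.0120239257812, -226.03701782226562), (84.04962921142578, 40.258113861083984), 83.337539672851
[... 602 characters left out ...]
5107422), 20.40999412536621)
side rd cap 177 ((679.2243041992188, 0.7396315336227417), 17.8140926361084) ((678.129638671875, 1.190469741821289), (32.90483856201172, 33.686920166015625), 2.351121664047241)
side ob 167 ((521.5993041992188, -214.50259399414062), 33.263675689697266) ((521.2056274414062, -213.40402221679688), (56.929412841796875, 40.51165008544922), 80.5050277709961)
side ob cap 82 ((521.098388671875, -229.01437377929688), 16.318359375) ((521.8626098632812, -229.06185913085938), (30.48312759399414, 21.913103103637695), 86.44538879394531)
tube_rack 0.79 [698. 222.  55.]
specimen_pot 0.61 [ 682. -219.   57.]
timer 0.77 [ 309. -272.   19.]
[-0.23436512 -0.81816059  0.7204932 ] 34.45
```

View pics/fside.png

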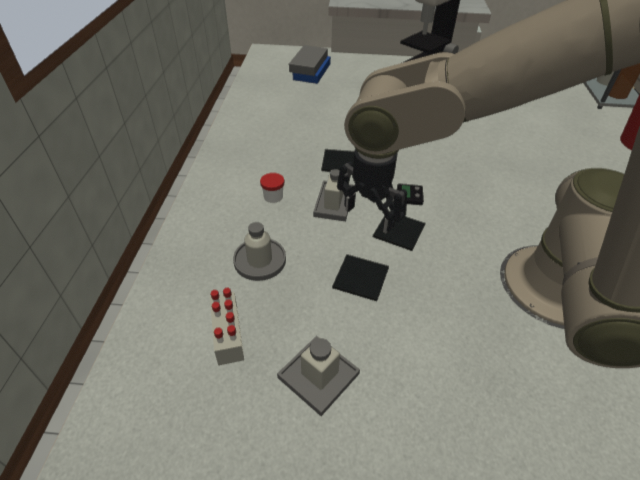

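The round bottle is at (258,245) in the round tray, the square at (320,362) in the square, and the oblong at (333,190) in the oblong. All three stand upright within about 3 mm of centre, and the robot touches nothing.

```bash
python3 -c "
from rig import order; print(order.finish_job())"
```

```text
the job is handed in; nothing more can be done
None
```

I handed the job in at about 34 s: each bottle stands upright and released in its own tray, measured within about 3 mm of centre, and the bystanders were not moved. The hand-in returned no verdict.

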